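# Pin the sliding bracket leaves into line

### The arm

A 6-joint arm with a two-finger parallel gripper is mounted at the origin on a cart in front of the work surface, level with it; the furniture and walls round the work are solid. World frame = base frame: x ahead of the robot, y to its left, z up, the work surface at z = 0. Lengths are in m, angles in degrees, forces in N, time in s.
With the tool pointing down it reaches from about 0.25 to 0.725 m from the base axis. Payload 9.7 kg.
Tool frame: the origin (TCP) lies at the very end of the fingers, on their centre line; the grasp point (between the pads) lies 19 mm behind it; z points along the fingers, y is the line along which they close (so a half turn about z gives the same grasp; the last joint's range is limited). The gripper opens to 85 mm and grips with 20 to 120 N. Pads are 22 mm wide; open, the fingers measure 114 mm over their backs; the gripper's body (76 mm by 85 mm) begins 54 mm behind the grasp point. The pads swing forward as they close: fully open they stand 13 mm farther back than shut.
Start: joints at [-65.718, 4.979, 10.078, 95.1, 0, 90], TCP at [0.226, -0.501, 0.231] pointing down, gripper open.
Joint ranges: [-179.16, 179.16], [-48.56, 103.87], [-65.8, 70.77], [-126.05, 130.52], [-82.76, 87.17], [-180, 180]. Speed limits (degrees/s): [127.2, 127.2, 147.25, 180, 180, 180].

### API

Orientations are given as [roll, pitch, yaw] about the fixed x, y, z axes, in that order (R = Rz(yaw) Ry(pitch) Rx(roll)).
In Python, from workcell import bot gives the robot as it stands.
- The arm moves only by the tool arm_command, never from a script. Its argument "series" is a list of rows, each a list of 4 numbers: the shift along the tool's x, y, z in m, then the turn about the tool's z in rad. A call has exactly 5 rows; each row is the pose to reach, as a shift and turn from the pose commanded when the call began, along the tool's axes at that moment; what a row does not reach only later rows make up. A row lasts 1/10 s, in which the tool goes at most 50 mm and 8.59 degrees, less where a joint would pass 70% of its speed; a pose out of reach is approached as far as the arm can. A call with a gripper value outside its range is refused whole. "hand" is the finger opening in m, from 0 to 0.0854, set as the call begins (left out, the last holds). The fingers move at their own pace and stop on an object; "grip_force" is the grip in N (left out, the last holds). Time passes only in rows, so rows that repeat a pose let the fingers close, or fill a call up. It gives the time, the measured TCP pose, the force, the opening and the grip force at its end, in the units of the state.
- bot.get_obs(): the state, without advancing time (a new reading comes with each control period).
- bot.camera(name): name is "scene" or "top" or "wrist"; returns a dict with "color" (400x640x3 uint8, blue, green, red), "camera_matrix" (3x3 intrinsics, pixels), "dist_coeffs" ([k1, k2, p1, p2, k3] as OpenCV has them; the pictures are not rectified), "xyz" and "orientation" of the camera in the world; the wrist camera has in their place "T_tool_cam" (4x4, takes a point from camera to tool coordinates, whose origin is the TCP and whose axes are the flange's). Camera axes: x right, y up, looking along -z (the intrinsics and any distortion apply to the point x, -y, -z); pixel columns grow to the right and rows downward; lengths in m; the calibration is good to about 2 mm. A picture is of the moment at which its call begins: read the wrist's pose just before it. There is no depth.
- bot.job_done(): hands the job in; it is judged then, once.
Trained networks look in the newest picture that a camera, given by its name, has taken for a name from the list of things; names that differ only in an ending like _2 or _b are one class to them, and where a whole thing is asked for, a point or a joint stands for the part that bears it (a point fixed in the world has none). Each returns a list of dicts, best first, with "confidence" (0 to 1); they miss things now and then, are a little off and sometimes report something else, mostly with a low value. They report only what shows in the picture. A call takes as long as a camera call.
- bot.find_in(camera, target): "location" ([column, row] in pixels, amid what is visible of it).
- bot.mark_of(camera, target): "location" ([column, row] in pixels: a listed point, or the origin of a listed thing).
The state is a dict: "time": time; "q": joint angles; "qd": joint speeds; "joint_efforts": joint torques, N m; "ee_pos": TCP position; "tcp_rot": TCP orientation; "wrist_force": force on the tool from outside, world axes, zero at the start; "torque": the same for the moment, N m; "opening": finger opening in m; "grasp_force": force on a finger pad.
Only numpy, scipy, OpenCV 4.12 (cv2) and the standard library are available. Lean on these libraries where they do the work, as an engineer would, in place of code of your own. Each camera call takes 0.05 s, during which the arm holds its last target. There are 200 camera calls.

### The job

The two sliding leaves of the bench bracket have slipped out of line with its fixed front lug. Take the tapered alignment pin out of the hooded parts bin and lay it down on the bench, then pick it up by its square handle and drive it, tip first, through the fixed lug and both leaves until the handle's shoulder sits flush against the lug and the holes are in line; let go and leave the pin there. Leave all the other things on the bench where they are.

Things in the scene. Friction and masses are not known exactly. Their poses are not given: they have to be found in the camera images.
- pin: loose tapered pin, 0.16 kg, 150 mm long. Origin on its axis at the handle's middle, x towards the tip. Along x (mm): square black handle 26 x 26 from -32 to 32 (front end = shoulder), round steel shaft 18 diameter to 78, cone to a 4 mm blunt tip at 118. Lies level on a handle face, axis 13 above its support. Starts in the bin, tip to the bin's low front, handle under the hood
- pin_handle (a point): centre of the pin's handle, on the axis (pin frame 0, 0, 0); axes as the pin's
- pin_shaft (a point): middle of the pin's round shaft, on the axis (pin frame x = +55 mm)
- pin_shoulder (a point): front end of the handle, on the axis (pin frame x = +32 mm)
- pin_tip (a point): tip of the pin, on the axis (pin frame x = +118 mm)
- bin: fixed grey bin 180 x 138 x 58 mm; origin under its middle, x towards its rear. Floor and walls 4 mm. Front lip (x = -90) 17 high; side walls 30 high; a hood covers x = 17 to 90, underside 52, top 58 above the bench. The hood stops a straight lift: raise the pin about 15 mm, then draw it out along the bin's -x
- bracket: fixed bracket, base 120 x 130 x 12 mm; origin under its middle, x away from the robot, along the holes. Plates stand across x, 70 wide, 10 thick, top 91 above the bench, each with a chamfered 20 mm hole centred 52 above the bench: fixed steel lug x = -30 to -20, near leaf -16 to -6, far leaf -2 to 8
- bracket_mouth (a point): centre of the hole on the front face of the fixed lug (bracket frame -30, 0, 52 mm), where the pin enters; x axis points into the hole. With the pin fully home the shoulder lies here
- leaf_near (a joint): sideways slip of the near leaf along the bracket's y, m; 0 = hole in line with the fixed lug; slides against about 2 N of friction, stays where left, at most 8 mm either way
- leaf_far (a joint): the same for the far leaf
- drip_valve_0: bystander: small black and green drip valve 34 x 48 x 17 mm in the bin under the hood, beside the pin's handle; origin at the underside
- reagent_0: bystander: upright reagent dropper bottle, 30 mm diameter, 85 mm high, beside the bin; origin at the underside
- timer: bystander: upright timer 40 x 62 x 64 mm beside the bracket; origin at the underside
- dropper_bottle: bystander: upright brown dropper bottle, 34 mm diameter, 112 mm high; origin at the underside
- vial_1: bystander: upright vial, 27 mm diameter, 68 mm high; origin at the underside
- ph_pen: bystander: pocket pH meter lying flat, 30 x 149 x 20 mm, long along its y; origin at the underside
- marker: bystander: marker lying flat, 18 x 135 x 18 mm, long along its y; origin at the underside. Nothing else stands on the bench within x 0.40 to 0.62 m, y -0.35 to 0.25 m than what is listed here

How it is judged (in metres and radians):
On the way, in this order (a step that is already met when the one before it is completed fails the run):
1. the pin has been taken out of the bin and laid down on the bench, let go and still (height (world z) of pin_handle below 0.02 m and height (world z) of pin_tip below 0.03 m and horizontal distance between pin_handle and bin above 0.095 m and contact force between the fingers and pin below 0.1 N and linear speed of pin below 0.02 m/s), for 0.1 s.
2. the pin is held by its handle, off the bench (contact force between the fingers and pin above 0.5 N and distance between the grasp point and pin_handle below 0.045 m and height (world z) of pin_handle above 0.03 m), for 0.1 s.
At the end, for the whole second after the job is handed in: The pin goes tip first through the fixed lug and both leaves, its shoulder within 3 mm of the lug's front face and within 4 mm of the hole's centre, its axis within 0.08 rad of the holes' axis; both leaves are within 3 mm of in line; the pin is released and at rest (x of pin_shoulder in the frame of bracket_mouth above -0.003 m and y of pin_shoulder in the frame of bracket_mouth between -0.004 and 0.004 m and z of pin_shoulder in the frame of bracket_mouth between -0.004 and 0.004 m and angle between the x axis of pin and the x axis of bracket, either way round below 0.08 rad and x of pin_tip in the frame of bracket_mouth above 0.07 m and value of joint leaf_near between -0.003 and 0.003 m and value of joint leaf_far between -0.003 and 0.003 m and contact force between the fingers and pin below 0.1 N and linear speed of pin below 0.02 m/s); the robot touches nothing.
It fails at once if a bystander is moved more than 20 mm (distance of any of drip_valve_0, reagent_0, timer, dropper_bottle, vial_1, ph_pen, marker from where it was at the start of the episode above 0.02 m).
It also fails if it takes over 72 s, if anything falls off the work surface, if the arm or the gripper's body presses on something with over 40 N, if the wrist force passes 120 N, or if a joint passes its speed limit or range.

## Working session

There is one attempt and no reset: what is moved stays moved. The work goes in short steps, Python scripts to look and compute and a tool call to move; the robot and the scene stay as the last step left them, time stands still between calls to the robot, and variables do not carry over. Pictures are saved under pics/ and viewed, at most 10 in all, crops included, and the job is handed in when it is done.

Besides the shell and the picture viewer there is one more tool, called after "Call:" as a command line: name --pt "numbers of a row" for each row, then --argument value for the rest. arm_command: Moves the arm, as the interface text tells. Its arguments: {"type":"object","properties":{"series":{"type":"array"},"hand":{"type":"number"},"grip_force":{"type":"number"}},"required":["series"]}

```bash
mkdir -p pics; ls
cat > h.py <<'E'
import numpy as np, cv2, json
from scipy.spatial.transform import Rotation as R
from workcell import bot
def pose(o): return np.array(o["ee_pos"]), R.from_euler('xyz',o["tcp_rot"],degrees=True).as_matrix()
def campose(c,o=None):
    if "T_tool_cam" in c:
        p,r=pose(o); T=np.array(c["T_tool_cam"]); return p+r@T[:3,3], r@T[:3,:3]
    q=np.array(c["orientation"],float)
    r=R.from_euler('xyz',q,degrees=True).as_matrix() if q.size==3 else (R.from_quat(q).as_matrix() if q.size==4 else q)
    return np.array(c["xyz"]), r
def ray(c,px,o=None):
    t,r=campose(c,o)
    u=cv2.undistortPoints(np.array([[px]],float),np.array(c["camera_matrix"]),np.array(c["dist_coeffs"]))[0,0]
    return t, r@np.array([u[0],-u[1],-1])
def at(c,px,z,o=None):
    t,d=ray(c,px,o); return t+d*(z-t[2])/d[2]
def tri(rs):
    A=np.zeros((3,3));b=np.zeros(3)
    for t,d in rs:
        d=d/np.linalg.norm(d);P=np.eye(3)-np.outer(d,d);A+=P;b+=P@t
    return np.linalg.solve(A,b)
def proj(c,X,o=None):
    t,r=campose(c,o);p=r.T@(np.array(X)-t)
    return cv2.projectPoints(np.array([[p[0],-p[1],-p[2]]]),np.zeros(3),np.zeros(3),np.array(c["camera_matrix"]),np.array(c["dist_coeffs"]))[0].ravel()
E
python3 - <<'E'
from h import *
np.set_printoptions(precision=4,suppress=True)
o=bot.get_obs(); print(o)
C={}
for n in("scene","top"):
    C[n]=bot.camera(n); cv2.imwrite(f"pics/{n}0.png",C[n]["color"]); print(n,C[n]["xyz"],C[n]["orientation"],C[n]["dist_coeffs"])
for k in ["pin_handle","pin_shaft","pin_shoulder","pin_tip","bin","bracket","bracket_mouth","drip_valve_0","reagent_0","timer","dropper_bottle","vial_1","ph_pen","marker"]:
    rs=[]
    for n in C:
        m=bot.mark_of(n,k)
        if m: 
            print(k,n,m[0]["location"],round(m[0]["confidence"],2),at(C[n],m[0]["location"],0.017 if 'pin' in k else .052 if 'mouth' in k else 0)); rs.append(ray(C[n],m[0]["location"]))
    if len(rs)>1: print("   tri",tri(rs))
E
```

```text
pics
{'time': 0.0, 'q': array([-65.7194,   5.0091,  10.0341,  95.1009,  -0.0004,  90.0001]), 'qd': array([ 0.0551,  0.0538, -0.0348, -0.0195,  0.0932,  0.0412]), 'joint_efforts': array([ -0.0021, -52.0404,  46.4783,   0.0171,  -0.0001,  -0.    ]), 'ee_pos': array([ 0.2261, -0.5011,  0.2306]), 'tcp_rot': array([-179.9241,    0.0004,   24.2806]), 'wrist_force': array([-0.6506, -1.0115, -0.1174]), 'torque': array([-0.0284, -0.0545,  0.0064]), 'grasp_force': 0.0, 'opening': 0.0854244448268805}
scene [-0.2787  0.7178  0.9975] [  51.0946    1.0107 -135.6978] [-0.0601  0.      0.      0.      0.    ]
top [ 0.3745 -0.0555  1.1533] [  9.7332   0.2893 -91.4679] [0.0138 0.     0.     0.     0.    ]
pin_handle scene [241.5, 226.0] 0.76 [0.6553 0.1289 0.017 ]
pin_handle top [259.7, 169.2] 0.49 [0.6495 0.1221 0.017 ]
   tri [0.6533 0.1255 0.0148]
pin_shaft scene [253.4, 236.1] 0.77 [0.595  0.1323 0.017 ]
pin_shaft top [249.3, 191.7] 0.65 [0.586 0.151 0.017]
   tri [0.5802 0.1455 0.0367]
pin_shoulder scene [248.0, 232.7] 0.78 [0.618 0.134 0.017]
pin_shoulder top [252.6, 177.6] 0.65 [0.6259 0.142  0
[... 693 characters left out ...]
0325 0.    ]
   tri [0.5382 0.0332 0.0069]
timer scene [365.3, 160.6] 0.67 [ 0.6206 -0.4059 -0.    ]
dropper_bottle scene [284.0, 190.3] 0.82 [ 0.7069 -0.0895  0.    ]
dropper_bottle top [246.0, 207.8] 0.61 [0.5435 0.1632 0.    ]
   tri [0.4951 0.1068 0.2324]
vial_1 scene [331.5, 230.1] 0.68 [ 0.4583 -0.0568  0.    ]
vial_1 top [328.0, 233.3] 0.67 [ 0.466  -0.0649  0.    ]
   tri [ 0.4666 -0.0652 -0.011 ]
ph_pen scene [365.4, 231.7] 0.89 [ 0.3793 -0.1213  0.    ]
ph_pen top [347.1, 262.0] 0.76 [ 0.3861 -0.115   0.    ]
   tri [ 0.3825 -0.118   0.0004]
marker scene [283.9, 303.1] 0.79 [0.3582 0.2283 0.    ]
marker top [225.5, 273.4] 0.74 [0.3641 0.2179 0.    ]
   tri [ 0.3649  0.2216 -0.0121]
```

Run:
```python
import cv2
a=cv2.imread("pics/top0.png")[110:290,190:470]; b=cv2.imread("pics/scene0.png")[120:330,210:400]
a=cv2.resize(a,None,fx=2.8,fy=2.8,interpolation=3); cv2.imwrite("pics/a.png",a)
cv2.imwrite("pics/b.png",cv2.resize(b,None,fx=2.8,fy=2.8,interpolation=3))
```

```text
(no output)
```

View pics/a.png

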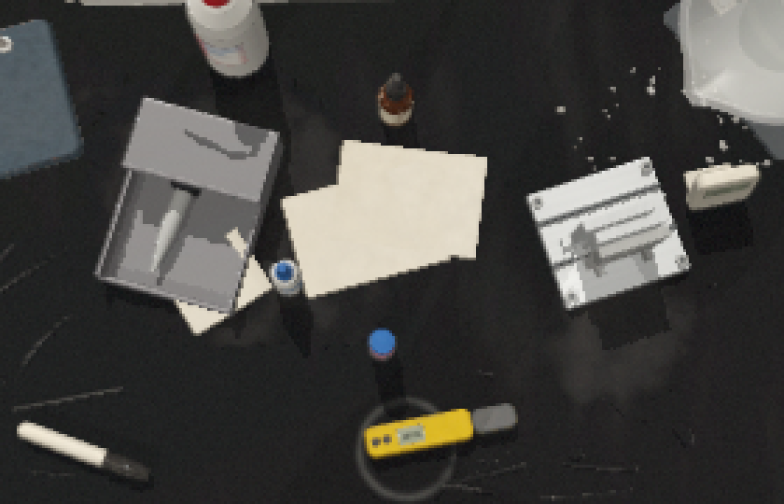

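View pics/b.png

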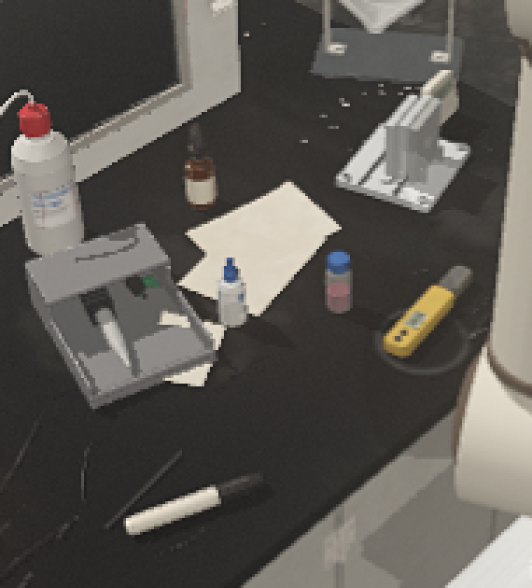

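Top crop: the pin lies in the bin, its tip at crop (157,278) pointing to the front lip and its handle under the hood at about (185,187). The bracket's near corner is at (568,310), with the timer to its right at (722,187). The scene crop confirms the layout, with the valve under the hood at (150,280). Next I move over the bin for a wrist view.

Call:
arm_command --pt "0.025 -0.023 -0.002 0" --pt "0.05 -0.047 -0.004 0" --pt "0.075 -0.07 -0.006 0" --pt "0.1 -0.094 -0.008 0" --pt "0.125 -0.117 -0.01 0"

```text
time: 2.0
ee_pos: [0.2922, -0.342, 0.2414]
tcp_rot: [180.0, -0.0, 24.3]
wrist_force: [1.0, 0.2, 0.6]
opening: 0.0852
grasp_force: 0.0
```

Call:
arm_command --pt "0.025 -0.023 -0.002 0" --pt "0.05 -0.047 -0.004 0" --pt "0.075 -0.07 -0.006 0" --pt "0.1 -0.094 -0.008 0" --pt "0.125 -0.117 -0.01 0"

```text
time: 2.5
ee_pos: [0.3581, -0.1839, 0.2516]
tcp_rot: [180.0, -0.0, 24.3]
wrist_force: [0.4, -0.3, 0.5]
opening: 0.0856
grasp_force: 0.0
```

Call:
arm_command --pt "0.025 -0.023 -0.002 0" --pt "0.05 -0.047 -0.004 0" --pt "0.075 -0.07 -0.006 0" --pt "0.1 -0.094 -0.008 0" --pt "0.125 -0.117 -0.01 0"

```text
time: 3.0
ee_pos: [0.4239, -0.0257, 0.2616]
tcp_rot: [180.0, -0.0, 24.3]
wrist_force: [0.7, 0.1, 0.2]
opening: 0.0854
grasp_force: 0.0
```

Call:
arm_command --pt "0.025 -0.023 -0.002 0" --pt "0.05 -0.047 -0.004 0" --pt "0.075 -0.07 -0.006 0" --pt "0.1 -0.094 -0.008 0" --pt "0.125 -0.117 -0.01 0"

```text
time: 3.5
ee_pos: [0.4898, 0.1324, 0.2715]
tcp_rot: [180.0, -0.0, 24.3]
wrist_force: [1.0, -0.8, 0.8]
opening: 0.0854
grasp_force: 0.0
```

Call:
arm_command --pt "0 0 0 0.144" --pt "0 0 0 0.288" --pt "0 0 0 0.432" --pt "0 0 0 0.576" --pt "0 0 0 0.72"

```text
time: 4.0
ee_pos: [0.4923, 0.0336, 0.2713]
tcp_rot: [-174.4, 0.5, 0.8]
wrist_force: [0.0, -0.8, -1.1]
opening: 0.0854
grasp_force: 0.0
```

```bash
cat > w.py <<'E'
from h import *
import sys
np.set_printoptions(precision=4,suppress=True)
def look(name,targets,zs):
    o=bot.get_obs(); c=bot.camera("wrist"); print(o["time"],o["ee_pos"],o["tcp_rot"],o["wrist_force"],o["opening"],o["grasp_force"])
    if name: cv2.imwrite(f"pics/{name}.png",c["color"])
    out={}
    for k,z in zip(targets,zs):
        m=bot.mark_of("wrist",k)
        for e in m[:1]:
            out[k]=at(c,e["location"],z,o); print(k,e["location"],round(e["confidence"],2),out[k])
    return o,c,out
E
python3 - <<'E'
from w import *
o,c,_=look("w1",["pin_handle","pin_shaft","pin_shoulder","pin_tip","bin","drip_valve_0","reagent_0"],[.017]*4+[0,0.004,0])
print(c["T_tool_cam"])
E
```

```text
4.0 [0.4923 0.0336 0.2713] [-174.4356    0.5114    0.7508] [ 0.0193 -0.79   -1.0989] 0.0854185373057104 0.0
pin_handle [268.8, 66.3] 0.59 [0.6054 0.1249 0.017 ]
pin_shaft [255.4, 67.7] 0.98 [0.6037 0.1419 0.017 ]
pin_shoulder [263.7, 47.2] 0.67 [0.6265 0.1301 0.017 ]
pin_tip [242.0, 115.8] 0.82 [0.5459 0.1636 0.017 ]
bin [274.2, 69.5] 0.67 [0.6029 0.1225 0.    ]
reagent_0 [338.0, 124.3] 0.81 [0.5362 0.0384 0.    ]
[[ 0.0004  0.9452  0.3265  0.0843]
 [ 1.     -0.0002 -0.0007 -0.0005]
 [-0.0006  0.3265 -0.9452 -0.1421]
 [ 0.      0.      0.      1.    ]]
```

View pics/w1.png

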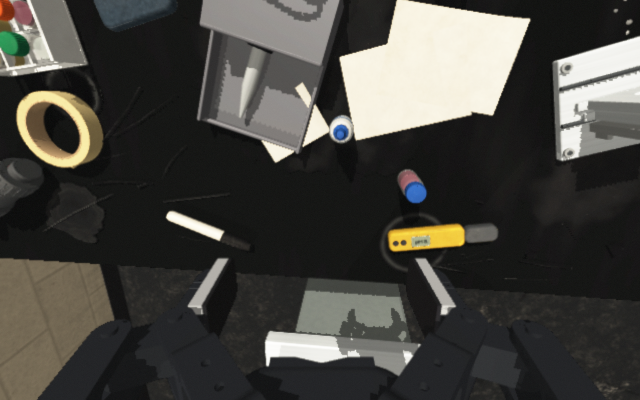

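The wrist view shows the bin at the top, the pin tip at (242,116), and the shaft running under the hood at (262,47). The pose came back tilted after the turn, so I'll hold and check the joints.

Call:
arm_command --pt "0 0 0 0" --pt "0 0 0 0" --pt "0 0 0 0" --pt "0 0 0 0" --pt "0 0 0 0"

```text
time: 4.9
ee_pos: [0.4923, 0.0345, 0.2714]
tcp_rot: [-174.5, 0.5, 0.9]
wrist_force: [-0.5, 0.9, -0.3]
opening: 0.0855
grasp_force: 0.0
```

```bash
python3 -c "
from h import *
o=bot.get_obs();print(o['q'],o['qd'],o['ee_pos'],o['tcp_rot'])"
```

```text
[  0.82605284  -1.31498169   7.97010625  99.7957943    5.51168045
 179.94432804] [ 0.02480965 -0.04129391 -0.02897854  0.05928277 -0.09370997 -0.02428585] [0.49227653 0.03447453 0.27135784] [-174.48782819    0.5053589     0.88146956]
```

Joint 6 hit its limit (yaw = q1 − q6 + 180), so I'll turn the other way and use tool yaw ≈ 163.

Call:
arm_command --pt "0 0 0 -0.149" --pt "0 0 0 -0.298" --pt "0 0 0 -0.447" --pt "0 0 0 -0.596" --pt "0 0 0 -0.745"

```text
time: 5.4
ee_pos: [0.4923, 0.0344, 0.2714]
tcp_rot: [-175.6, -3.4, 43.8]
wrist_force: [0.5, -0.1, -0.3]
opening: 0.0855
grasp_force: 0.0
```

Call:
arm_command --pt "0 0 0 -0.149" --pt "0 0 0 -0.298" --pt "0 0 0 -0.447" --pt "0 0 0 -0.596" --pt "0 0 0 -0.745"

```text
time: 5.9
ee_pos: [0.4923, 0.0344, 0.2714]
tcp_rot: [-179.1, -5.5, 86.5]
wrist_force: [-1.0, 0.2, 0.5]
opening: 0.0856
grasp_force: 0.0
```

Call:
arm_command --pt "0 0 0 -0.149" --pt "0 0 0 -0.298" --pt "0 0 0 -0.447" --pt "0 0 0 -0.596" --pt "0 0 0 -0.745"

```text
time: 6.4
ee_pos: [0.4923, 0.0344, 0.2714]
tcp_rot: [177.0, -4.6, 129.4]
wrist_force: [0.1, -0.0, 0.7]
opening: 0.0852
grasp_force: 0.0
```

Call:
arm_command --pt "0 0 0 -0.149" --pt "0 0 0 -0.298" --pt "0 0 0 -0.447" --pt "0 0 0 -0.596" --pt "0 0 0 -0.596"

```text
time: 6.9
ee_pos: [0.4923, 0.0344, 0.2714]
tcp_rot: [174.9, -2.1, 163.3]
wrist_force: [0.5, -0.7, 1.1]
opening: 0.0857
grasp_force: 0.0
```

Run:
```python
from w import *
o,c,_=look("w2",["pin_handle","pin_shaft","pin_shoulder","pin_tip","bin","drip_valve_0","reagent_0"],[.017]*4+[0,0.004,0])
print(o["q"])
```

```text
6.9 [0.4923 0.0344 0.2714] [174.8975  -2.1458 163.28  ] [ 0.4748 -0.6977  1.1351] 0.08573955524828443 0.0
pin_handle [397.5, 252.0] 0.94 [0.6585 0.129  0.017 ]
pin_shaft [399.5, 216.3] 0.72 [0.603  0.1444 0.017 ]
pin_shoulder [166.1, 119.6] 0.69 [ 0.3827 -0.1089  0.017 ]
pin_tip [406.3, 176.9] 0.85 [0.5484 0.1664 0.017 ]
bin [387.7, 218.0] 0.85 [0.6079 0.1306 0.    ]
drip_valve_0 [423.6, 30.4] 0.65 [0.3741 0.2306 0.004 ]
reagent_0 [423.3, 28.0] 0.72 [0.371  0.2326 0.    ]
[ 0.8185 -1.3187  7.9695 99.7925  5.5113 17.6099]
```

The commanded pose kept a 5.5° tilt from hitting the limit. I'll undo it by nudging against the opposite limit of joint 6, in small steps.

Call:
arm_command --pt "0 0 0 -0.149" --pt "0 0 0 -0.298" --pt "0 0 0 -0.447" --pt "0 0 0 -0.596" --pt "0 0 0 -0.745"

```text
time: 7.8
ee_pos: [0.4923, 0.0344, 0.2713]
tcp_rot: [174.8, 1.9, -154.0]
wrist_force: [0.1, -0.8, -0.0]
opening: 0.085
grasp_force: 0.0
```

Call:
arm_command --pt "0 0 0 -0.149" --pt "0 0 0 -0.298" --pt "0 0 0 -0.447" --pt "0 0 0 -0.596" --pt "0 0 0 -0.745"

```text
time: 8.3
ee_pos: [0.4923, 0.0344, 0.2713]
tcp_rot: [177.4, 4.9, -111.4]
wrist_force: [0.4, 0.2, 0.9]
opening: 0.0852
grasp_force: 0.0
```

Call:
arm_command --pt "0 0 0 -0.149" --pt "0 0 0 -0.298" --pt "0 0 0 -0.447" --pt "0 0 0 -0.596" --pt "0 0 0 -0.745"

```text
time: 8.8
ee_pos: [0.4923, 0.0345, 0.2714]
tcp_rot: [-178.5, 5.3, -68.5]
wrist_force: [-0.1, -0.2, -0.3]
opening: 0.0853
grasp_force: 0.0
```

Call:
arm_command --pt "0 0 0 -0.149" --pt "0 0 0 -0.298" --pt "0 0 0 -0.447" --pt "0 0 0 -0.596" --pt "0 0 0 -0.745"

```text
time: 9.3
ee_pos: [0.4923, 0.0344, 0.2714]
tcp_rot: [-175.3, 2.9, -25.8]
wrist_force: [0.5, -0.7, 0.2]
opening: 0.0853
grasp_force: 0.0
```

Call:
arm_command --pt "0 0 0 -0.14" --pt "0 0 0 -0.28" --pt "0 0 0 -0.42" --pt "0 0 0 -0.55" --pt "0 0 0 -0.6"

```text
time: 9.8
ee_pos: [0.4891, 0.0685, 0.2713]
tcp_rot: [-175.9, -0.2, 5.5]
wrist_force: [0.9, 0.2, -0.2]
opening: 0.0854
grasp_force: 0.0
```

```bash
python3 -c "
from h import *
o=bot.get_obs();print(o['q'],o['qd'],o['ee_pos'],o['tcp_rot'])"
```

```text
[   5.61581052   -1.90137392    7.4547319    99.17249499    4.07618647
 -179.85127241] [18.35375313 -2.73076424 -2.38386385 -2.03301765 -5.43821625 -0.83965022] [0.48911362 0.0684506  0.27125297] [-1.75923352e+02 -1.73038243e-01  5.46745848e+00]
```

Call:
arm_command --pt "0 0 0 -0.05" --pt "0 0 0 -0.1" --pt "0 0 0 -0.15" --pt "0 0 0 -0.2" --pt "0 0 0 -0.2"

```text
time: 10.3
ee_pos: [0.4769, 0.1205, 0.2714]
tcp_rot: [-178.1, -0.9, 13.0]
wrist_force: [0.3, -0.0, 0.5]
opening: 0.0852
grasp_force: 0.0
```

```bash
python3 -c "
from h import *
o=bot.get_obs();print(o['q'],o['qd'],o['ee_pos'],o['tcp_rot'])"
```

```text
[  13.10578335   -2.84695275    6.61760224   98.54354877    1.86039661
 -179.9023556 ] [-0.92602753  0.14731398  0.15653268  0.14904078  0.57093836 -0.20270704] [0.4769254  0.12053454 0.27140589] [-178.13803719   -0.91783493   13.00817789]
```

Call:
arm_command --pt "0 0 0 -0.05" --pt "0 0 0 -0.1" --pt "0 0 0 -0.15" --pt "0 0 0 -0.17" --pt "0 0 0 -0.17"

```text
time: 10.8
ee_pos: [0.4627, 0.1612, 0.2713]
tcp_rot: [179.9, -1.2, 19.2]
wrist_force: [-0.4, -0.5, 0.2]
opening: 0.0856
grasp_force: 0.0
```

```bash
python3 -c "
from h import *
o=bot.get_obs();print(o['q'],o['qd'],o['ee_pos'],o['tcp_rot'])"
```

```text
[ 1.92838296e+01 -3.33290983e+00  6.15365288e+00  9.83351950e+01
 -1.38149368e-01 -1.79926599e+02] [-1.13730524  0.17123824  0.00235604 -0.00419049  0.04508805  0.0182339 ] [0.46269534 0.16115899 0.27128994] [179.86332595  -1.1515437   19.21041355]
```

Tilt is now only about the closing axis (1.2°), which is harmless. Next I turn back to yaw 163 the legal way and descend a little.

Call:
arm_command --pt "0 0 0 0.149" --pt "0 0 0 0.298" --pt "0 0 0 0.447" --pt "0 0 0 0.596" --pt "0 0 0 0.745"

```text
time: 11.3
ee_pos: [0.4631, 0.1602, 0.2713]
tcp_rot: [-179.3, -0.9, -23.9]
wrist_force: [-0.1, 0.3, 0.4]
opening: 0.0854
grasp_force: 0.0
```

Call:
arm_command --pt "0 0 0 0.149" --pt "0 0 0 0.298" --pt "0 0 0 0.447" --pt "0 0 0 0.596" --pt "0 0 0 0.745"

```text
time: 11.8
ee_pos: [0.4631, 0.1602, 0.2713]
tcp_rot: [-178.9, -0.2, -66.6]
wrist_force: [-0.3, -0.7, -0.6]
opening: 0.0854
grasp_force: 0.0
```

Call:
arm_command --pt "0 0 0.01 0.149" --pt "0 0 0.02 0.298" --pt "0 0 0.03 0.447" --pt "0 0 0.03 0.596" --pt "0 0 0.03 0.745"

```text
time: 12.3
ee_pos: [0.4635, 0.1603, 0.2409]
tcp_rot: [-179.0, 0.6, -109.3]
wrist_force: [0.5, 0.2, 0.7]
opening: 0.0854
grasp_force: 0.0
```

Call:
arm_command --pt "0 0 0.01 0.149" --pt "0 0 0.02 0.298" --pt "0 0 0.03 0.447" --pt "0 0 0.03 0.596" --pt "0 0 0.03 0.745"

```text
time: 12.8
ee_pos: [0.4641, 0.1604, 0.2109]
tcp_rot: [-179.7, 1.1, -152.0]
wrist_force: [-0.9, 0.1, -0.2]
opening: 0.0853
grasp_force: 0.0
```

Call:
arm_command --pt "0 0 0.01 0.149" --pt "0 0 0.02 0.298" --pt "0 0 0.03 0.447" --pt "0 0 0.03 0.596" --pt "0 0 0.03 0.745"

```text
time: 13.3
ee_pos: [0.4647, 0.1606, 0.1809]
tcp_rot: [179.5, 1.0, 165.3]
wrist_force: [-0.7, -0.2, 0.2]
opening: 0.0852
grasp_force: 0.0
```

Run:
```python
from w import *
o,c,_=look("w3",["pin_handle","pin_shaft","pin_shoulder","pin_tip","bin","drip_valve_0","reagent_0"],[.017]*4+[0,0.004,0])
print(o["q"])
```

```text
13.3 [0.4647 0.1606 0.1809] [179.4954   0.9988 165.3113] [-0.7374 -0.2459  0.2329] 0.08523153613164258 0.0
pin_handle [334.0, 322.1] 0.82 [0.6556 0.1292 0.017 ]
pin_shaft [336.6, 286.2] 0.73 [0.6036 0.1452 0.017 ]
pin_shoulder [335.1, 299.1] 0.66 [0.6215 0.139  0.017 ]
pin_tip [340.3, 242.8] 0.94 [0.5471 0.1633 0.017 ]
bin [324.9, 284.2] 0.79 [0.6092 0.1295 0.    ]
drip_valve_0 [287.8, 315.5] 0.86 [0.641 0.071 0.004]
reagent_0 [232.8, 250.9] 0.96 [0.5335 0.0334 0.    ]
[19.1404 -4.8864 -5.3897 88.3861 -0.1369 33.8234]
```

View pics/w3.png

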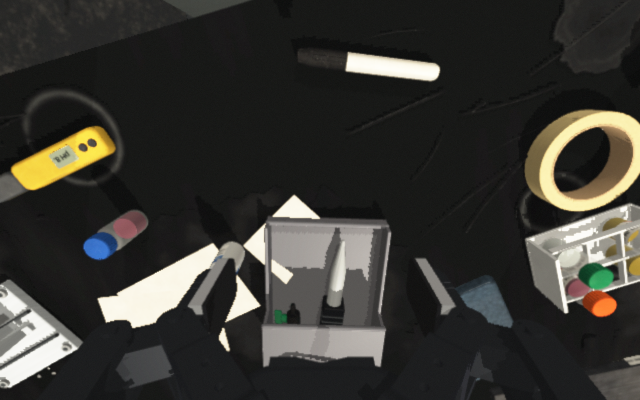

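Wrist view: tip at (340,243), shoulder at (334,299), handle just under the hood edge at row 322, valve at (290,315). The fingers have room on the shaft.

```bash
cat >> w.py <<'E'
def togo(target_xyz,yaw=None,o=None):
    o=o or bot.get_obs(); p,r=pose(o); d=r.T@(np.array(target_xyz)-p)
    print("shift",d,"turn",None if yaw is None else np.radians((o["tcp_rot"][2]-yaw+180)%360-180))
E
python3 - <<'E'
from w import *
o,c,v=look(None,["pin_shaft","pin_tip","pin_shoulder","pin_handle"],[.017]*4)
a=at(c,(266,221),.017,o);b=at(c,(389,221),.017,o); d=b-a
print("lip",a,b,np.linalg.norm(d),"bin yaw",np.degrees(np.arctan2(d[1],d[0]))-90)
t,h=v["pin_tip"],v["pin_handle"]; u=(t-h)[:2]; print(np.degrees(np.arctan2(u[1],u[0])),np.linalg.norm(u))
togo([0.606,0.1445,0.1],162.5); togo([0.606,0.1445,0.006],162.5)
E
```

```text
13.7 [0.4646 0.1613 0.1814] [179.4807   1.0483 165.8821] [ 0.512  -0.44   -0.5992] 0.0853424222586253 0.0
pin_shaft [333.1, 287.6] 0.73 [0.6052 0.1427 0.017 ]
pin_tip [343.7, 240.3] 0.68 [0.5453 0.1693 0.017 ]
pin_shoulder [331.9, 299.7] 0.81 [0.6222 0.1372 0.017 ]
pin_handle [331.5, 323.0] 0.95 [0.6572 0.1283 0.017 ]
lip [0.5003 0.0909 0.017 ] [0.5342 0.2236 0.017 ] 0.1370241552434657 bin yaw -14.319944394777039
159.8471305214202 0.11913307616921352
shift [-0.1398  0.0175  0.084 ] turn 0.05777961787976259
shift [-0.1381  0.0166  0.178 ] turn 0.05777961787976259
```

Call:
arm_command --pt "-0.028 0.0035 0.016 0.015" --pt "-0.056 0.007 0.032 0.03" --pt "-0.084 0.0105 0.048 0.045" --pt "-0.112 0.014 0.064 0.06" --pt "-0.139 0.0172 0.08 0.075" --hand 0.05

```text
time: 14.45
ee_pos: [0.6062, 0.1442, 0.1032]
tcp_rot: [179.4, 1.0, 161.5]
wrist_force: [-0.4, -0.4, 0.7]
opening: 0.0498
grasp_force: 0.0
```

Run:
```python
from w import *
o,c,v=look("w4",["pin_shaft","pin_tip","pin_shoulder","pin_handle"],[.017]*4)
togo([0.606,0.1445,0.006],161.5)
```

```text
14.45 [0.6062 0.1442 0.1032] [179.404    1.0014 161.4747] [-0.3915 -0.3857  0.7049] 0.04977868456902599 0.0
pin_shaft [319.7, 200.6] 0.92 [0.6044 0.1448 0.017 ]
pin_tip [323.6, 120.8] 0.87 [0.5459 0.1675 0.017 ]
pin_shoulder [322.0, 224.6] 0.82 [0.6252 0.1398 0.017 ]
pin_handle [319.3, 257.4] 0.59 [0.6542 0.1276 0.017 ]
shift [ 0.0005 -0.0005  0.0982] turn 1.530317771556308e-05
```

View pics/w4.png

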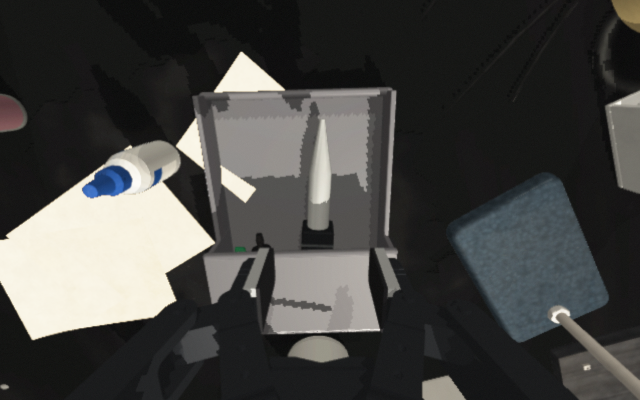

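Fingers straddle the pin centrally (finger midpoint 323, pin 320). I'll shift 5 mm towards the tip to clear the hood, go down and close.

Call:
arm_command --pt "0.005 0 0.025 0" --pt "0.005 0 0.05 0" --pt "0.005 0 0.075 0" --pt "0.005 0 0.09 0" --pt "0.005 0 0.096 0"

```text
time: 15.2
ee_pos: [0.6014, 0.1464, 0.0073]
tcp_rot: [179.4, 1.0, 161.5]
wrist_force: [-0.5, -0.5, 0.1]
opening: 0.0504
grasp_force: 0.0
```

Call:
arm_command --pt "0 0 0 0" --pt "0 0 0 0" --pt "0 0 0 0" --pt "0 0 0 0" --pt "0 0 0 0" --hand 0.01 --grip_force 60

```text
time: 15.7
ee_pos: [0.603, 0.1465, 0.0094]
tcp_rot: [179.3, 1.1, 161.5]
wrist_force: [-1.7, 0.5, 6.6]
opening: 0.0155
grasp_force: 58.6
```

Call:
arm_command --pt "0 0 0 0" --pt "0 0 0 0" --pt "0 0 0 0" --pt "0 0 0 0" --pt "0 0 0 0"

```text
time: 16.2
ee_pos: [0.603, 0.1465, 0.0094]
tcp_rot: [179.3, 1.1, 161.5]
wrist_force: [-1.7, 0.1, 6.7]
opening: 0.0155
grasp_force: 58.6
```

Call:
arm_command --pt "0 0 -0.003 0" --pt "0 0 -0.006 0" --pt "0 0 -0.009 0" --pt "0 0 -0.012 0" --pt "0 0 -0.014 0"

```text
time: 16.7
ee_pos: [0.602, 0.1462, 0.0221]
tcp_rot: [179.4, 1.0, 161.5]
wrist_force: [0.3, -0.3, -1.8]
opening: 0.0158
grasp_force: 57.9
```

Run:
```python
from w import *
o,c,v=look("w5",["pin_shaft","pin_tip","pin_shoulder","pin_handle"],[.031]*4)
```

```text
16.7 [0.602  0.1462 0.0221] [179.408    0.9957 161.4857] [ 0.2909 -0.3485 -1.8085] 0.01578343574896589 57.91895774222212
pin_shaft [318.8, 271.2] 0.75 [0.6025 0.145  0.031 ]
pin_tip [327.4, 149.3] 0.68 [0.5441 0.1688 0.031 ]
pin_handle [321.7, 351.5] 0.92 [0.654  0.1294 0.031 ]
```

View pics/w5.png

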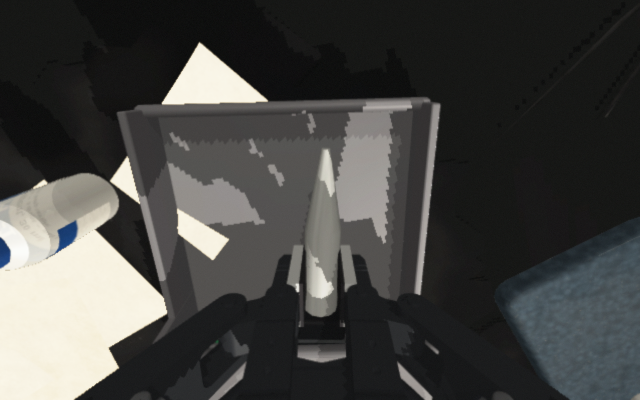

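Pin held on the shaft and lifted (1.7 N weight), tip at (326,150). Now I draw it out along the bin's −x, then raise it.

Call:
arm_command --pt "0.015 -0.001 -0.001 0" --pt "0.03 -0.002 -0.001 0" --pt "0.045 -0.0032 -0.001 0" --pt "0.06 -0.0044 -0.001 0" --pt "0.075 -0.0055 -0.001 0"

```text
time: 17.45
ee_pos: [0.5284, 0.1649, 0.0214]
tcp_rot: [179.4, 1.0, 161.5]
wrist_force: [0.4, 1.0, -1.1]
opening: 0.0158
grasp_force: 58.1
```

Call:
arm_command --pt "0.008 -0.001 -0.015 0" --pt "0.016 -0.001 -0.035 0" --pt "0.024 -0.002 -0.055 0" --pt "0.036 -0.003 -0.075 0" --pt "0.05 -0.004 -0.09 0"

```text
time: 17.95
ee_pos: [0.4789, 0.1767, 0.1132]
tcp_rot: [179.3, 1.1, 161.5]
wrist_force: [0.1, -0.5, -1.1]
opening: 0.0159
grasp_force: 58.2
```

Run:
```python
from w import *
o,c,v=look(None,["pin_shaft","pin_tip","pin_handle"],[.12]*3)
print(o["q"])
for n in("scene","top"):
    c2=bot.camera(n)
    for k in ["pin_handle","pin_tip","bracket","bracket_mouth","timer","vial_1","ph_pen"]:
        m=bot.mark_of(n,k)
        if m: print(n,k,m[0]["location"],round(m[0]["confidence"],2),at(c2,m[0]["location"],.052 if "mouth" in k else .12 if "pin_" in k else 0))
togo([0.47,-0.16,0.11],20,o)
```

```text
17.95 [0.4789 0.1767 0.1132] [179.3272   1.1056 161.4631] [ 0.118  -0.4598 -1.0876] 0.015908162000413433 58.199975338066
pin_shaft [319.1, 270.1] 0.76 [0.4802 0.1754 0.12  ]
pin_tip [326.6, 148.2] 0.74 [0.4209 0.1989 0.12  ]
pin_handle [322.6, 351.7] 0.82 [0.5336 0.1595 0.12  ]
[ 20.3423  -2.4332 -10.5274  80.6229  -0.1701  38.8708]
scene pin_handle [256.6, 226.9] 0.69 [0.5247 0.165  0.12  ]
scene pin_tip [270.7, 257.0] 0.44 [0.4128 0.2124 0.12  ]
scene bracket [353.5, 182.6] 0.66 [ 0.5655 -0.2791 -0.    ]
scene bracket_mouth [361.9, 170.5] 0.64 [ 0.5448 -0.2957  0.052 ]
scene timer [368.2, 161.1] 0.42 [ 0.6109 -0.4106  0.    ]
scene vial_1 [332.0, 225.1] 0.62 [ 0.4725 -0.0741  0.    ]
scene ph_pen [361.7, 235.4] 0.6 [ 0.3769 -0.1015  0.    ]
top pin_handle [241.2, 203.8] 0.85 [0.5364 0.1525 0.12  ]
top pin_tip [235.3, 219.0] 0.72 [0.4983 0.167  0.12  ]
top bracket [404.3, 192.7] 0.68 [ 0.5747 -0.2829  0.    ]
top bracket_mouth [414.6, 201.7] 0.62 [ 0.5405 -0.2987  0.052 ]
top timer [442.2, 175.8] 0.61 [ 0.6205 -0.3929  0.    ]
top vial_1 [324.2, 235.1] 0.66 [ 0.4613 -0.0542  0.    ]
top ph_pen [346.3, 264.4] 0.71 [ 0.3797 -0.1126  0.    ]
shift [-0.0985 -0.3221  0.0013] turn 2.468997136381058
```

Call:
arm_command --pt "-0.0065 -0.03 -0.005 0" --pt "-0.013 -0.06 -0.01 0" --pt "-0.0195 -0.09 -0.02 0" --pt "-0.026 -0.12 -0.025 0" --pt "-0.032 -0.15 -0.03 0"

```text
time: 19.45
ee_pos: [0.4606, 0.0229, 0.1401]
tcp_rot: [179.4, 1.0, 161.5]
wrist_force: [0.3, -0.7, -2.4]
opening: 0.0155
grasp_force: 59.2
```

Call:
arm_command --pt "-0.0065 -0.03 0 0" --pt "-0.013 -0.06 0 0" --pt "-0.0195 -0.09 0 0" --pt "-0.026 -0.12 0 0" --pt "-0.032 -0.15 0 0"

```text
time: 19.95
ee_pos: [0.4433, -0.1296, 0.1388]
tcp_rot: [179.4, 1.0, 161.5]
wrist_force: [0.4, 0.7, -1.9]
opening: 0.0155
grasp_force: 59.2
```

Call:
arm_command --pt "-0.0065 -0.03 0 0" --pt "-0.013 -0.06 0 0" --pt "-0.0195 -0.09 0 0" --pt "-0.026 -0.12 0 0" --pt "-0.032 -0.15 0 0"

```text
time: 20.45
ee_pos: [0.426, -0.2821, 0.1377]
tcp_rot: [179.4, 1.0, 161.5]
wrist_force: [0.4, 0.2, -2.1]
opening: 0.0153
grasp_force: 59.2
```

Call:
arm_command --pt "0 0 0 0.149" --pt "0 0 0 0.298" --pt "0 0 0 0.447" --pt "0 0 0 0.596" --pt "0 0 0 0.745"

```text
time: 20.95
ee_pos: [0.4262, -0.2809, 0.1377]
tcp_rot: [178.9, 0.3, 118.4]
wrist_force: [0.1, -0.2, -1.9]
opening: 0.0157
grasp_force: 59.2
```

Call:
arm_command --pt "0 0 0 0.149" --pt "0 0 0 0.298" --pt "0 0 0 0.447" --pt "0 0 0 0.596" --pt "0 0 0 0.745"

```text
time: 21.45
ee_pos: [0.4263, -0.2808, 0.1377]
tcp_rot: [178.9, -0.5, 75.8]
wrist_force: [0.2, -0.5, -1.5]
opening: 0.0158
grasp_force: 59.2
```

Call:
arm_command --pt "0 0 0 0.149" --pt "0 0 0 0.298" --pt "0 0 0 0.447" --pt "0 0 0 0.596" --pt "0 0 0 0.745"

```text
time: 21.95
ee_pos: [0.4263, -0.2808, 0.1377]
tcp_rot: [179.6, -1.1, 33.1]
wrist_force: [-0.4, -0.1, -2.3]
opening: 0.0155
grasp_force: 59.2
```

Call:
arm_command --pt "0 0 0 0.149" --pt "0 0 0 0.225" --pt "0 0 0 0.225" --pt "0 0 0 0.225" --pt "0 0 0 0.225"

```text
time: 22.45
ee_pos: [0.4262, -0.2808, 0.1377]
tcp_rot: [179.8, -1.2, 20.6]
wrist_force: [0.2, 0.4, -2.6]
opening: 0.0156
grasp_force: 59.2
```

Run:
```python
from w import *
o,c,v=look("w6",["pin_shaft","pin_tip","pin_handle","bracket","bracket_mouth","timer"],[.153]*3+[0,.052,0])
print(o["q"])
togo([0.427,-0.282,0.011],20,o)
```

```text
22.45 [ 0.4262 -0.2808  0.1377] [179.8249  -1.154   20.6483] [ 0.2229  0.3713 -2.6439] 0.01558085692106063 59.242369952844456
pin_handle [319.7, 349.0] 0.9 [ 0.3838 -0.2953  0.153 ]
bracket [390.0, 30.9] 0.96 [ 0.5745 -0.2861  0.    ]
bracket_mouth [403.6, 66.8] 0.94 [ 0.5442 -0.298   0.052 ]
timer [534.6, 27.3] 0.69 [ 0.6184 -0.3969  0.    ]
[-33.8439  -2.1241  -7.5289  83.7823   0.8376 125.5155]
shift [-0.0023  0.001   0.1266] turn 0.011315692583915054
```

View pics/w6.png

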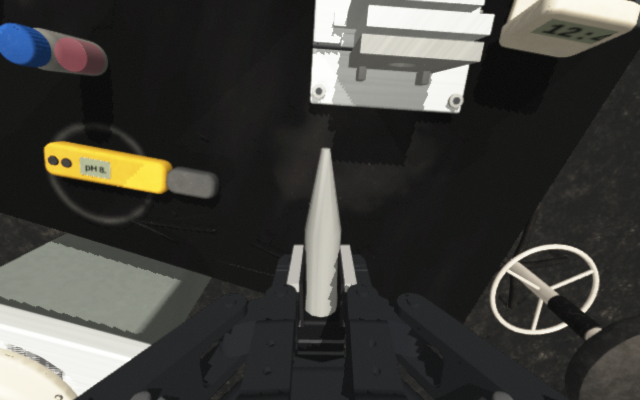

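The wrist view shows the bench edge running close behind the pin (from (0,215) to (300,290)), so I'll lay the pin down further in: handle at about (0.49, −0.15), well clear of the vial, pen and bracket.

Run:
```python
from w import *
o,c,v=look(None,[],[])
for p in [(10,217),(200,262),(500,250),(640,85)]: print("edge",at(c,p,0,o))
for p in [(312,104),(472,112)]: print("base",at(c,p,.012,o))
togo([0.5415,-0.131,0.1377],20,o)
```

```text
22.8 [ 0.4262 -0.2808  0.1376] [179.8333  -1.1511  20.5567] [ 0.84    0.4612 -1.9264] 0.015666165311135516 59.24027106841095
edge [ 0.2915 -0.0031  0.    ]
edge [ 0.3065 -0.1893  0.    ]
edge [ 0.4294 -0.4783  0.    ]
edge [ 0.6111 -0.5073  0.    ]
base [ 0.4975 -0.2455  0.012 ]
base [ 0.5395 -0.3769  0.012 ]
shift [ 0.1605 -0.0998  0.0029] turn 0.00971596906501084
```

Call:
arm_command --pt "0.032 -0.02 0 0" --pt "0.064 -0.04 0 0" --pt "0.096 -0.06 0 0" --pt "0.128 -0.08 0.01 0" --pt "0.16 -0.1 0.02 0"

```text
time: 23.35
ee_pos: [0.5424, -0.1297, 0.1207]
tcp_rot: [179.8, -1.2, 20.5]
wrist_force: [1.1, 0.2, -2.0]
opening: 0.0155
grasp_force: 59.2
```

Call:
arm_command --pt "0 0 0.025 0" --pt "0 0 0.05 0" --pt "0 0 0.075 0" --pt "0 0 0.092 0" --pt "0 0 0.099 0"

```text
time: 23.85
ee_pos: [0.5423, -0.1302, 0.0196]
tcp_rot: [179.9, -1.0, 20.6]
wrist_force: [-0.5, -0.3, -1.4]
opening: 0.0159
grasp_force: 59.2
```

Call:
arm_command --pt "0 0 0.002 0" --pt "0 0 0.004 0" --pt "0 0 0.006 0" --pt "0 0 0.006 0" --pt "0 0 0.006 0"

```text
time: 24.35
ee_pos: [0.5437, -0.1306, 0.0161]
tcp_rot: [179.8, -1.2, 20.5]
wrist_force: [-0.3, 0.1, -1.8]
opening: 0.0158
grasp_force: 59.2
```

Call:
arm_command --pt "0 0 0.002 0" --pt "0 0 0.004 0" --pt "0 0 0.006 0" --pt "0 0 0.008 0" --pt "0 0 0.008 0"

```text
time: 24.85
ee_pos: [0.5439, -0.1304, 0.0077]
tcp_rot: [179.8, -1.2, 20.5]
wrist_force: [0.5, 0.6, 1.4]
opening: 0.0154
grasp_force: 59.6
```

Call:
arm_command --pt "0 0 0.001 0" --pt "0 0 0.001 0" --pt "0 0 0.001 0" --pt "0 0 0.001 0" --pt "0 0 0.001 0"

```text
time: 25.35
ee_pos: [0.5439, -0.1305, 0.0068]
tcp_rot: [179.8, -1.2, 20.5]
wrist_force: [2.2, 0.4, 3.4]
opening: 0.0156
grasp_force: 59.8
```

Call:
arm_command --pt "0 0 0 0" --pt "0 0 0 0" --pt "0 0 0 0" --pt "0 0 0 0" --pt "0 0 0 0" --hand 0.05

```text
time: 25.85
ee_pos: [0.5435, -0.1305, 0.0065]
tcp_rot: [179.8, -1.1, 20.5]
wrist_force: [-0.3, 0.4, -0.2]
opening: 0.05
grasp_force: 0.0
```

Call:
arm_command --pt "0 0 0 0" --pt "0 0 -0.02 0" --pt "0 0 -0.05 0" --pt "-0.02 0 -0.08 0" --pt "-0.05 0 -0.09 0"

```text
time: 26.35
ee_pos: [0.4964, -0.1486, 0.0986]
tcp_rot: [179.7, -1.3, 20.6]
wrist_force: [0.5, 0.3, 0.3]
opening: 0.05
grasp_force: 0.0
```

Run:
```python
from w import *
o,c,v=look("w7",["pin_shaft","pin_shoulder","pin_tip","pin_handle","bracket","bracket_mouth","vial_1"],[.013]*4+[0,.052,0])
h,t=v["pin_handle"],v["pin_tip"];u=(t-h)[:2];print(np.degrees(np.arctan2(u[1],u[0])),np.linalg.norm(u))
```

```text
26.35 [ 0.4964 -0.1486  0.0986] [179.688   -1.3445  20.6143] [0.5079 0.2724 0.2979] 0.04998776442784369 0.0
pin_shaft [319.8, 146.0] 0.87 [ 0.5421 -0.1302  0.013 ]
pin_shoulder [320.7, 172.6] 0.86 [ 0.523  -0.1381  0.013 ]
pin_tip [323.5, 57.3] 0.87 [ 0.6005 -0.1111  0.013 ]
pin_handle [322.8, 214.8] 0.55 [ 0.4906 -0.1522  0.013 ]
bracket [511.4, 173.6] 0.71 [ 0.5747 -0.2872  0.    ]
bracket_mouth [547.9, 233.8] 0.6 [ 0.5458 -0.2972  0.052 ]
vial_1 [208.9, 201.0] 0.89 [ 0.4639 -0.0591  0.    ]
20.471915506743038 0.11735313613389471
```

View pics/w7.png

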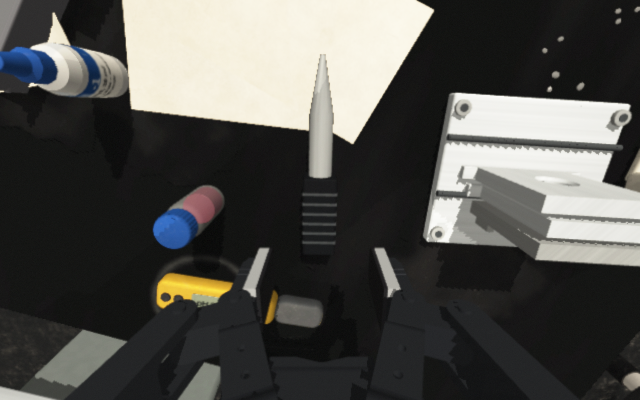

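The pin lies flat on the bench, released: handle (320,215), tip (323,57). Lined up with the gripper. Next: grasp the handle.

Call:
arm_command --pt "-0.008 0 0.025 0" --pt "-0.008 0 0.05 0" --pt "-0.008 0 0.075 0" --pt "-0.008 0 0.088 0" --pt "-0.008 0 0.0935 0"

```text
time: 27.25
ee_pos: [0.4888, -0.1503, 0.0003]
tcp_rot: [179.9, -1.0, 20.6]
wrist_force: [0.2, -0.1, -0.3]
opening: 0.05
grasp_force: 0.0
```

Call:
arm_command --pt "0 0 0 0" --pt "0 0 0 0" --pt "0 0 0 0" --pt "0 0 0 0" --pt "0 0 0 0" --hand 0.015 --grip_force 90

```text
time: 27.75
ee_pos: [0.4901, -0.151, 0.003]
tcp_rot: [179.8, -1.2, 20.5]
wrist_force: [-0.3, -1.0, 6.9]
opening: 0.0244
grasp_force: 89.3
```

Call:
arm_command --pt "0 0 0 0" --pt "0 0 0 0" --pt "0 0 0 0" --pt "0 0 -0.015 0" --pt "0 0 -0.03 0"

```text
time: 28.25
ee_pos: [0.4883, -0.1508, 0.0327]
tcp_rot: [179.9, -1.1, 20.5]
wrist_force: [0.2, 0.4, -1.4]
opening: 0.0246
grasp_force: 88.5
```

Call:
arm_command --pt "0 0 -0.02 0" --pt "0 0 -0.04 0" --pt "0 0 -0.06 0" --pt "0 0 -0.07 0" --pt "0 0 -0.07 0"

```text
time: 28.75
ee_pos: [0.4883, -0.1515, 0.104]
tcp_rot: [179.7, -1.3, 20.5]
wrist_force: [0.1, -0.1, -2.3]
opening: 0.0244
grasp_force: 88.5
```

Run:
```python
from w import *
o=bot.get_obs(); z=o["ee_pos"][2]+.008
print(o["q"])
o,c,v=look("w8",["pin_shaft","pin_shoulder","pin_tip","pin_handle","bracket","bracket_mouth"],[z]*4+[0,.052])
p,r=pose(o)
for k in v:
  if 'pin' in k: print(k,"tool",r.T@(v[k]-p))
```

```text
[-17.5615  -2.1357 -11.258   79.686    0.5776 141.9067]
28.75 [ 0.4883 -0.1515  0.104 ] [179.7193  -1.2941  20.541 ] [ 0.1302 -0.1127 -2.29  ] 0.024449586214945303 88.5120964050293
pin_shaft [322.8, 159.6] 0.91 [ 0.5409 -0.132   0.112 ]
pin_shoulder [322.0, 207.0] 0.93 [ 0.5192 -0.1397  0.112 ]
pin_handle [324.7, 265.8] 0.96 [ 0.4898 -0.1522  0.112 ]
bracket [508.4, 161.8] 0.98 [ 0.5742 -0.2861  0.    ]
bracket_mouth [544.9, 219.7] 0.94 [ 0.5452 -0.2971  0.052 ]
pin_shaft tool [ 0.0563  0.0002 -0.0067]
pin_shoulder tool [ 0.0333 -0.0002 -0.0073]
pin_handle tool [ 0.0014  0.0013 -0.008 ]
```

Handle held and pin level. I'll move halfway towards the bracket, higher, to measure it closely.

Call:
arm_command --pt "-0.014 0.015 -0.008 0.007" --pt "-0.028 0.03 -0.016 0.014" --pt "-0.042 0.045 -0.024 0.021" --pt "-0.056 0.06 -0.032 0.028" --pt "-0.07 0.075 -0.04 0.036"

```text
time: 29.6
ee_pos: [0.4468, -0.2468, 0.1405]
tcp_rot: [179.9, -1.1, 18.5]
wrist_force: [-0.2, -0.1, -2.5]
opening: 0.0242
grasp_force: 88.6
```

Run:
```python
from w import *
o,c,v=look("w9",["bracket","bracket_mouth","leaf_near","leaf_far"],[0,.052,0.05,.05])
cv2.imwrite("pics/w9c.png",cv2.resize(c["color"][0:200,280:600],None,fx=2.5,fy=2.5,interpolation=2))
np.savez("w9.npz",K=c["camera_matrix"],D=c["dist_coeffs"],T=c["T_tool_cam"],p=o["ee_pos"],e=o["tcp_rot"])
```

```text
29.6 [ 0.4468 -0.2468  0.1405] [179.904   -1.1292  18.4672] [-0.2281 -0.0694 -2.5446] 0.024233359914453047 88.60094904899597
bracket [413.3, 69.5] 0.78 [ 0.5741 -0.2887  0.    ]
bracket_mouth [323.1, 207.6] 0.62 [ 0.4455 -0.2485  0.052 ]Traceback (most recent call last):
  File "<stdin>", line 2, in <module>
  File "w.py", line 9, in look
    m=bot.mark_of("wrist",k)
ValueError: it knows: bin, bracket, bracket_mouth, drip_valve, dropper_bottle, marker, ph_pen, pin, pin_handle, pin_shaft, pin_shoulder, pin_tip, reagent, timer, vial
```

Run:
```python
from w import *
o,c,v=look("w9",["bracket","bracket_mouth"],[0,.052])
cv2.imwrite("pics/w9c.png",cv2.resize(c["color"][0:200,280:600],None,fx=2.5,fy=2.5,interpolation=2))
np.savez("w9.npz",K=c["camera_matrix"],D=c["dist_coeffs"],T=c["T_tool_cam"],p=o["ee_pos"],e=o["tcp_rot"])
```

```text
29.75 [ 0.4472 -0.2469  0.1407] [179.8646  -1.1682  18.3777] [-0.1869 -0.4308 -2.7935] 0.024228594983433063 88.7484884262085
bracket [409.3, 71.1] 0.61 [ 0.5723 -0.2864  0.    ]
bracket_mouth [429.0, 105.9] 0.81 [ 0.5463 -0.2977  0.052 ]
```

View pics/w9c.png

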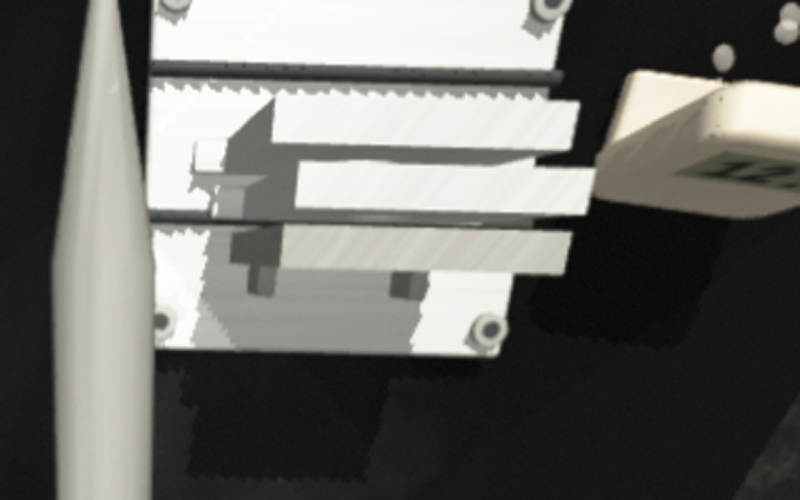

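The lug top's front edge runs from crop (280,268) to (564,275). The near leaf is offset right, with front edge (297,207) to (588,215). The far leaf is slightly left, (273,143) to (572,151). I compute poses from these corners at z = 0.091.

Run:
```python
from w import *
d=np.load("w9.npz"); c=dict(camera_matrix=d["K"],dist_coeffs=d["D"],T_tool_cam=d["T"]); o=dict(ee_pos=d["p"],tcp_rot=d["e"])
f=lambda q,z=.091: at(c,(280+q[0]/2.5,q[1]/2.5),z,o)
L={"lugF":((280,268),(564,275)),"lugR":((283,226),(572,233)),"near":((297,207),(588,215)),"nearR":((300,160),(595,170)),"far":((273,143),(572,151)),"farR":((276,94),(580,102))}
M={}
for k,(a,b) in L.items():
    a,b=f(a),f(b); e=b-a; M[k]=(a+b)/2
    print(k,a[:2],b[:2],np.linalg.norm(e),"yaw",np.degrees(np.arctan2(e[1],e[0]))+90)
a,b=f((152,348),.012),f((497,356),.012);e=b-a;print("base",a,b,np.linalg.norm(e),np.degrees(np.arctan2(e[1],e[0]))+90)
y=np.radians(18); ux=np.array([np.cos(y),np.sin(y)]);uy=np.array([-ux[1],ux[0]])
m=M["lugF"][:2]; print("mouth",m)
for k in M: print(k,"x,y rel",(M[k][:2]-m)@ux,(M[k][:2]-m)@uy)
```

```text
lugF [ 0.5347 -0.2634] [ 0.555  -0.3305] 0.07009376056491963 yaw 16.851451490663152
lugR [ 0.544  -0.2604] [ 0.5643 -0.3275] 0.07013017266316879 yaw 16.872757803626882
near [ 0.549  -0.2619] [ 0.5691 -0.3291] 0.07011365691636184 yaw 16.68865300476301
nearR [ 0.5587 -0.2585] [ 0.5784 -0.3256] 0.06987479143796052 yaw 16.354292269483835
far [ 0.5601 -0.2511] [ 0.5804 -0.3184] 0.07028458344603167 yaw 16.749195940314664
farR [ 0.5698 -0.2478] [ 0.5901 -0.3149] 0.07011473513173754 yaw 16.772233062763533
base [ 0.4992 -0.248   0.012 ] [ 0.5354 -0.3667  0.012 ] 0.1240373396232867 16.968978054126268
mouth [ 0.5449 -0.297 ]
lugF x,y rel 0.0 0.0
lugR x,y rel 0.009738393924858348 4.502204854262264e-05
near x,y rel 0.01393241293587899 -0.0029567704014171834
nearR x,y rel 0.024071798606718802 -0.0026193834683655576
far x,y rel 0.02792463698166085 0.003835819330759013
farR x,y rel 0.0381813466878443 0.004043211746708342
```

Call:
arm_command --pt "-0.012 0.015 0 0.006" --pt "-0.024 0.03 0 0.012" --pt "-0.036 0.045 0 0.018" --pt "-0.048 0.06 0 0.024" --pt "-0.058 0.075 0 0.028"

```text
time: 30.4
ee_pos: [0.4161, -0.3355, 0.1392]
tcp_rot: [179.9, -1.1, 16.9]
wrist_force: [0.6, 0.9, -1.1]
opening: 0.0244
grasp_force: 88.8
```

Call:
arm_command --pt "0 0 0.02 0" --pt "0 0 0.04 0" --pt "0 0 0.06 0" --pt "0 0 0.075 0" --pt "0 0 0.085 0"

```text
time: 30.9
ee_pos: [0.4177, -0.3344, 0.0532]
tcp_rot: [180.0, -1.1, 16.9]
wrist_force: [-0.1, 0.4, -1.4]
opening: 0.0246
grasp_force: 89.0
```

Call:
arm_command --pt "0 0 0 0" --pt "0 0 0 0" --pt "0 0 0 0" --pt "0 0 0 0" --pt "0 0 0 0"

```text
time: 31.4
ee_pos: [0.4181, -0.3355, 0.0553]
tcp_rot: [179.9, -1.2, 16.9]
wrist_force: [-0.3, -0.8, -1.6]
opening: 0.0244
grasp_force: 88.9
```

Run:
```python
from w import *
o,c,v=look("w10",["pin_tip","pin_shoulder","pin_shaft","bracket_mouth","pin_handle"],[.065,.065,.065,.052,.065])
togo([0.4165,-0.3358,0.042],16.8,o)
C={}
for n in ("scene","top"):
    c2=bot.camera(n); C[n]=c2
for k in ("pin_tip","pin_shoulder","bracket_mouth","pin_handle"):
    rs=[]
    for n in C:
        m=bot.mark_of(n,k)
        if m: rs.append(ray(C[n],m[0]["location"])); print(n,k,m[0]["location"],m[0]["confidence"])
    if len(rs)>1: print("tri",k,tri(rs))
```

```text
31.4 [ 0.4181 -0.3355  0.0553] [179.8631  -1.1896  16.8714] [-0.3145 -0.8423 -1.639 ] 0.02435197146640869 88.93084645271301
pin_shoulder [322.1, 205.4] 0.84 [ 0.4511 -0.3254  0.065 ]
pin_shaft [323.8, 161.0] 0.93 [ 0.4716 -0.3199  0.065 ]
pin_handle [324.6, 267.8] 0.63 [ 0.4194 -0.3363  0.065 ]
shift [-0.0019 -0.0002  0.0133] turn 0.0012463062388498641
scene pin_tip [365.1, 171.8] 0.48
top pin_tip [415.6, 202.6] 0.58
tri pin_tip [ 0.5382 -0.3032  0.046 ]
scene pin_shoulder [394.1, 178.2] 0.54
top pin_shoulder [429.6, 234.3] 0.55
tri pin_shoulder [ 0.4489 -0.3376  0.046 ]
scene bracket_mouth [363.4, 168.3] 0.97
top bracket_mouth [414.7, 200.9] 0.75
tri bracket_mouth [ 0.5407 -0.2972  0.0622]
scene pin_handle [385.8, 174.2] 0.72
top pin_handle [434.6, 245.7] 0.85
tri pin_handle [ 0.4376 -0.3208  0.0799]
```

View pics/w10.png

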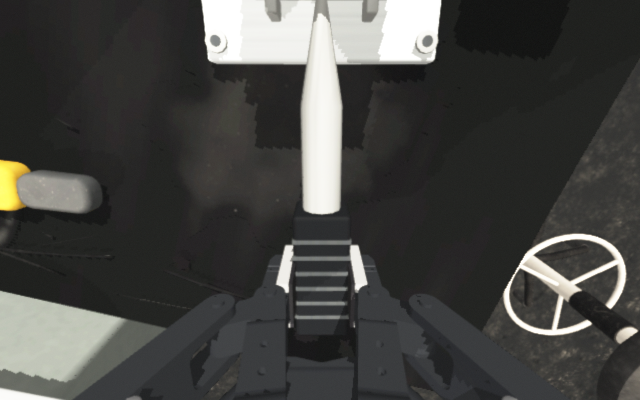

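The pin is centred on the bracket (tip at column 321, base screws at 216 and 426, so midpoint 321). Next I go down to hole height and start the insertion.

Call:
arm_command --pt "0 0 0.004 0" --pt "0 0 0.008 0" --pt "0 0 0.012 0" --pt "0 0 0.0133 0.001" --pt "0 0 0.0133 0.001"

```text
time: 32.7
ee_pos: [0.4179, -0.3351, 0.041]
tcp_rot: [179.9, -1.1, 16.8]
wrist_force: [0.8, 0.4, -1.0]
opening: 0.0245
grasp_force: 88.9
```

Call:
arm_command --pt "0.005 0 0.0001 0" --pt "0.01 0 0.0002 0" --pt "0.015 0 0.0003 0" --pt "0.02 0 0.0004 0" --pt "0.025 0 0.0005 0"

```text
time: 33.2
ee_pos: [0.4426, -0.3278, 0.0415]
tcp_rot: [179.9, -1.2, 16.8]
wrist_force: [-0.9, -0.1, -1.6]
opening: 0.0241
grasp_force: 88.9
```

```bash
cat > s.py <<'E'
from w import *
o=bot.get_obs(); y=np.radians(16.8);u=np.array([np.cos(y),np.sin(y),0]);v=np.array([-u[1],u[0],0])
d=o["ee_pos"]-np.array([0.545,-0.297,0.042]); F=o["wrist_force"]
print(o["time"],"shoulder x",d@u+.0333,"y",d@v,"z",d[2],"F",F@u,F@v,F[2],o["tcp_rot"],o["opening"],o["torque"])
E
python3 s.py
```

```text
33.2 shoulder x -0.07364123078109419 y 6.854461040027918e-05 z -0.0005385840319427557 F -0.9130606114365587 0.1651775688824076 -1.5844738311545403 [179.9033  -1.1647  16.8285] 0.024125450786312327 [-0.0126  0.135  -0.0368]
```

Call:
arm_command --pt "0.004 0 0 0" --pt "0.008 0 0 0" --pt "0.012 0 0.0001 0" --pt "0.016 0 0.0002 0" --pt "0.02 0 0.0003 0"

```text
time: 33.7
ee_pos: [0.4615, -0.3222, 0.0415]
tcp_rot: [179.9, -1.2, 16.8]
wrist_force: [-0.5, 0.4, -2.8]
opening: 0.0244
grasp_force: 88.9
```

Call:
arm_command --pt "0.003 0 0 0" --pt "0.006 0 0 0" --pt "0.009 0 0.0001 0" --pt "0.012 0 0.0002 0" --pt "0.015 0 0.0003 0"

```text
time: 34.2
ee_pos: [0.4757, -0.3179, 0.0415]
tcp_rot: [179.9, -1.2, 16.8]
wrist_force: [-0.4, -1.2, -0.9]
opening: 0.0241
grasp_force: 89.0
```

```bash
python3 s.py
```

```text
34.2 shoulder x -0.03905704982970814 y 1.7395705926858546e-05 z -0.00048035201409666467 F -0.7761206031633682 -1.020317090490941 -0.8951181232596731 [179.9008  -1.1536  16.8088] 0.024119050635410668 [-0.2779  0.1923 -0.0644]
```

Hardly any force. Continue.

Call:
arm_command --pt "0.004 0 0 0" --pt "0.008 0 0 0" --pt "0.012 0 0.0001 0" --pt "0.016 0 0.0002 0" --pt "0.02 0 0.0003 0"

```text
time: 34.7
ee_pos: [0.495, -0.312, 0.0416]
tcp_rot: [179.9, -1.2, 16.8]
wrist_force: [-2.3, -0.8, -1.4]
opening: 0.0244
grasp_force: 89.1
```

Call:
arm_command --pt "0.003 0 0 0" --pt "0.006 0 0 0" --pt "0.009 0 0.0001 0" --pt "0.012 0 0.0002 0" --pt "0.014 0 0.0003 0"

```text
time: 35.2
ee_pos: [0.5084, -0.3079, 0.0416]
tcp_rot: [179.9, -1.2, 16.8]
wrist_force: [-2.1, 0.3, -0.3]
opening: 0.0239
grasp_force: 89.1
```

```bash
python3 s.py
```

```text
35.2 shoulder x -0.0049288423605977905 y 0.00011914893602901072 z -0.0003775176029379712 F -1.9131485833086004 0.8570100039638571 -0.29190992191510756 [179.909   -1.1659  16.8235] 0.023948335151220395 [-0.0412  0.4661  0.0559]
```

Call:
arm_command --pt "0.001 0 0 0" --pt "0.002 0 0 0" --pt "0.003 0 0 0" --pt "0.004 0 0 0" --pt "0.005 0 0.0001 0"

```text
time: 35.7
ee_pos: [0.5128, -0.3066, 0.0416]
tcp_rot: [179.9, -1.2, 16.8]
wrist_force: [-7.9, -1.5, 0.3]
opening: 0.0243
grasp_force: 89.2
```

```bash
python3 s.py
```

```text
35.7 shoulder x -0.00024951829348203447 y 0.00013359216819029684 z -0.0003730027608151512 F -8.012518987096183 0.8221134488679569 0.2996336136338975 [179.911   -1.1511  16.8159] 0.024261011420520347 [-0.2257  1.5987  0.0462]
```

Call:
arm_command --pt "0.0005 0 0 0" --pt "0.001 0 0 0" --pt "0.0015 0 0 0" --pt "0.002 0 0 0" --pt "0.002 0 0 0"

```text
time: 36.2
ee_pos: [0.5128, -0.3065, 0.0416]
tcp_rot: [179.9, -0.9, 16.7]
wrist_force: [-13.5, -1.9, 4.7]
opening: 0.0245
grasp_force: 89.8
```

```bash
python3 s.py
```

```text
36.2 shoulder x -0.00025084278635014584 y 0.00017503421171636592 z -0.000368090726221966 F -13.439434660971921 2.056775557464702 4.713987453662489 [179.9242  -0.9371  16.7436] 0.024549791545845346 [-0.3915  2.4471  0.0463]
```

The shoulder has seated (no advance while the force rises). Release and retreat upward.

Call:
arm_command --pt "-0.0015 0 0 0" --pt "-0.0015 0 0 0" --pt "-0.0015 0 0 0" --pt "-0.0015 0 0 0" --pt "-0.0015 0 0 0" --hand 0.055

```text
time: 36.7
ee_pos: [0.5136, -0.3064, 0.0418]
tcp_rot: [179.9, -1.2, 16.8]
wrist_force: [-0.5, 0.2, -0.3]
opening: 0.0551
grasp_force: 0.0
```

Call:
arm_command --pt "0 0 0 0" --pt "0 0 -0.01 0" --pt "0 0 -0.03 0" --pt "0 0 -0.06 0" --pt "0 0 -0.09 0"

```text
time: 37.2
ee_pos: [0.5114, -0.3067, 0.1332]
tcp_rot: [179.9, -1.2, 16.8]
wrist_force: [1.7, 0.2, -0.2]
opening: 0.0551
grasp_force: 0.0
```

Call:
arm_command --pt "-0.02 0 -0.01 0" --pt "-0.04 0 -0.02 0" --pt "-0.06 0 -0.03 0" --pt "-0.07 0 -0.03 0" --pt "-0.07 0 -0.03 0"

```text
time: 37.7
ee_pos: [0.4431, -0.3278, 0.1606]
tcp_rot: [179.9, -1.2, 16.7]
wrist_force: [0.8, -0.9, -0.6]
opening: 0.0549
grasp_force: 0.0
```

Run:
```python
from w import *
o,c,v=look("w11",["pin_shoulder","pin_handle","pin_tip","bracket_mouth"],[.052]*4)
y=np.radians(16.8);u=np.array([np.cos(y),np.sin(y),0]);w=np.array([-u[1],u[0],0])
for k in v: d=v[k]-np.array([0.545,-0.297,.052]); print(k,d@u,d@w)
g=cv2.cvtColor(c["color"],cv2.COLOR_BGR2GRAY)
# row profile along axis: handle (black) / lug (bright) edge, and plate corner predictions
for x in np.arange(-.075,.02,.005): 
    P=np.array([.545,-.297,.065])+x*u; q=proj(c,P,o).round().astype(int); print(round(x,3),q,g[q[1],q[0]] if 0<=q[1]<400 else None,end="; ")
```

```text
37.7 [ 0.4431 -0.3278  0.1606] [179.873   -1.1846  16.7298] [ 0.845  -0.9301 -0.5808] 0.05488588287265192 0.0
pin_shoulder [321.6, 68.7] 0.56 [ 0.5439 -0.2975  0.052 ]
pin_handle [323.8, 111.4] 0.94 [ 0.5141 -0.3084  0.052 ]
bracket_mouth [321.0, 65.5] 0.87 [ 0.5459 -0.2964  0.052 ]
pin_shoulder -0.0011997070035233664 -0.0002024012733312019
pin_handle -0.032890954995375046 -0.001957157093339634
bracket_mouth 0.0010680440627672345 0.00025910536648386824
-0.075 [321 166] 23; -0.07 [321 160] 24; -0.065 [321 154] 23; -0.06 [321 147] 27; -0.055 [321 141] 30; -0.05 [321 135] 32; -0.045 [321 128] 79; -0.04 [321 122] 29; -0.035 [321 115] 34; -0.03 [321 108] 62; -0.025 [321 101] 26; -0.02 [321  94] 26; -0.015 [321  87] 21; -0.01 [321  80] 19; -0.005 [321  73] 21; 0.0 [321  65] 94; 0.005 [321  58] 210; 0.01 [321  50] 215; 0.015 [321  42] 115;
```

The black handle runs right up to the lug face with no shaft showing, and the pin is on axis. Handing in.

```bash
python3 -c "
from workcell import bot
print(bot.job_done())"
```

```text
the job is handed in; nothing more can be done
None
```

I took the pin out of the bin, laid it on the bench, picked it up by the handle and drove it home through the lug and both leaves. The last wrist picture shows the shoulder flush with the lug. I released it and handed the job in at about 38 s; no verdict came back.

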